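# Lock the store box, then find where the key comes out

### The arm

A 6-joint arm with a two-finger parallel gripper is mounted at the origin on a cart in front of the work surface, level with it; the furniture and walls round the work are solid. World frame = base frame: x ahead of the robot, y to its left, z up, the work surface at z = 0. Lengths are in m, angles in degrees, forces in N, time in s.
With the tool pointing down it reaches from about 0.4 to 0.825 m from the base axis. Payload 7 kg.
Tool frame: the origin (TCP) lies on the centre line of the jaws, within the pads' length; the fingertips stand 8 mm ahead of it and the grasp point (between the pads) lies 11 mm behind it (r.tcp_to_tips is the distance from the TCP to the fingertips, in m); z points along the fingers, y is the direction in which the jaws open and shut (so a half turn about z gives the same grasp; the last joint's range is limited). The gripper opens to 88 mm and grips with 3 to 60 N. Pads are 19 mm wide; open, the fingers measure 130 mm over their backs; the gripper's body (78 mm by 193 mm) begins 47 mm behind the grasp point.
Start: joints at [80.85, 20.546, 0.682, 0, -70.136, -16.507], TCP at [0.292, 0.608, 0.202] pointing down, gripper open.
Joint ranges: [-176.03, 176.03], [-82.01, 121.73], [-58.28, 71.71], [-173.87, 95.51], [-174.79, -0.11], [-173.66, 173.66]. Speed limits (degrees/s): [136.94, 136.94, 172.46, 180, 180, 180].

### API

Orientations are given as [roll, pitch, yaw] about the fixed x, y, z axes, in that order (R = Rz(yaw) Ry(pitch) Rx(roll)).
In Python, from plant import r gives the robot as it stands.
- The arm moves only by the tool drive_tool, never from a script. Its argument "plan" is text: rows parted by semicolons, each of 4 numbers parted by spaces: the shift along the tool's x, y, z in cm, then the turn about the tool's z in rad. A call has 1 to 8 rows; each row is the pose to reach, as a shift and turn from the pose commanded when the call began, along the tool's axes at that moment; what a row does not reach only later rows make up. A row lasts 1/8 s, in which the tool goes at most 62.5 mm and 10.7 degrees, less where a joint would pass 70% of its speed; a pose out of reach is approached as far as the arm can. A call with a gripper value outside its range is refused whole. "fingers" is the closure, from -1 (fully open) to 1 (shut), set as the call begins (left out, the last holds). The fingers move at their own pace and stop on an object; "squeeze" is the grip in N (left out, the last holds). Time passes only in rows, so rows that repeat a pose let the fingers close. It gives the time, the measured TCP pose, the force and the opening at its end, in the units of the state.
- r.get_state(): the state, without advancing time (a new reading comes with each control period).
- r.capture(name): name is "side" or "top" or "wrist"; returns a dict with "frame" (480x640x3 uint8, red, green, blue), "fovy" (degrees; the focal length in pixels is half the picture's height over the tangent of half this angle, whatever the lens; pixels are square), "cx", "cy" (the principal point, pixels), "rvec" (rotation vector, rad) and "tvec" (3), from world to camera coordinates, as OpenCV has them. Camera axes: x right, y down, z forward; pixel columns grow to the right and rows downward; lengths in m; the calibration is good to about 2 mm. A picture is of the moment at which its call begins. There is no depth.
- r.close_job(): hands the job in, once; it reports no verdict.
The state is a dict: "time_s": time; "joints": joint angles; "qd": joint speeds; "joint_torque": joint torques, N m; "tcp_pos": TCP position; "eef_rot": TCP orientation; "contact_force": force on the tool from outside, world axes, zero at the start; "moment": the same for the moment, N m; "gripper_width": finger opening in m.
Only numpy, scipy, OpenCV 4.12 (cv2) and the standard library are available. Lean on these libraries where they do the work, as an engineer would, in place of code of your own. Each camera call takes 0.05 s, during which the arm holds its last target. There are 200 camera calls.

### The job

The key was left in the lock of the grey store box: turn it clockwise until the bolt is fully thrown into its keeper, then turn it back to the one position where it will come out and draw it out, leaving the box locked. Lay the key flat in the metal tray and let go of it, without shifting the glassware and the timer that stand around.

Things in the scene. Friction and masses are not known exactly. Their poses are not given: they have to be found in the camera images.
- lockbox: Grey steel box, 152 (x) x 212 (y) mm, 60 mm high, fixed, shut. On top: a dark lock case (76 x 82 mm, its top 92 mm above the worktop) and, 5 mm beyond it, a dark staple 26 mm high: the keeper. Origin: centre of the underside; z up, +y runs from the lock case to the keeper, the way the bolt moves (to the robot's left at yaw 0), +x away from the robot.
- lock_axis (a point): Centre of the round slotted steel face (52 mm across, turns with the key) on the lock case, 92 mm above the worktop; the key turns about its vertical z. Axes as the lockbox; they do not turn. ANGLE is the key's yaw less the lockbox's yaw; it starts at 0.85 to 1.0 rad and falls as the key turns clockwise (seen from above).
- bolt (a joint): Travel of the steel bolt (20 mm wide, 10 high) towards the keeper, m: 0 drawn back, flush with the lock case; 0.017 fully thrown, at its hard stop. The key's bit meets it near ANGLE 0.65 rad and has thrown it fully at about -0.5 (feel the stop: 0.3 N m is plenty). 2.5 N of friction holds it; turning the key back is free and leaves it thrown.
- key: Steel key, 101 mm long, 0.09 kg, upright in the lock. Origin: its lower end, 60 mm above the worktop while home; z up to the bow, -x along its one bit (reaches 19 mm from the axis, 6 thick, 6 to 18 mm above the lower end, top edge bevelled), y normal to the flat bow. Blade 13 (x) x 6 (y) mm; neck 20 x 9 mm from 44 to 54 mm up; above it the bow. Clear of the lock once raised 34 mm.
- key_bow (a point): Centre of the key's round bow (a disc 42 mm across and 12 mm thick, whose flat faces are to be gripped, with a thin rim 50 mm across), 76 mm from the lower end, 136 mm above the worktop while home. Axes as the key.
- key_bit (a point): Middle of the key's bit, hidden in the lock at first. A hidden plate above it has one slot: at any other angle the key lifts only 2 to 5 mm; near one ANGLE (about 0.15 rad either side) it lifts out freely. That ANGLE is unmarked, differs every time and lies between -0.15 and 0.55 rad: feel for it by pulling up lightly (about 5 N) while turning back. Axes as the key.
- tray: Shallow open aluminium tray, 180 x 180 mm, wall 4 mm thick, rim 18 mm high, inner floor about 4 mm above the worktop; fixed. Origin: centre of its underside, z up.
- weigh_bottle: Small glass weighing bottle with lid, 37 mm across, 71 mm high; bystander, origin at the centre of its underside.
- dropper_bottle: Dropper bottle, 38 mm across, 109 mm high; bystander, origin at the centre of its underside.
- stoppered_flask: Small conical stoppered flask, 54 mm across, 103 mm high; bystander, origin at the centre of its underside.
- timer: White table timer, 55 x 66 x 20 mm; bystander, origin at the centre of its underside.
Mind the look-alikes: they are no part of the job. What is meant by the key is not green, and is the larger of those in its own colour.

How it is judged (in metres and radians):
On the way, in this order (a step that is already met when the one before it is completed fails the run):
1. the key, in the lock, has thrown the bolt fully (value of joint bolt above 0.0155 m and z of key in the frame of lock_axis below -0.025 m), for 0.1 s.
2. the key is out of the lock, the bolt still thrown (value of joint bolt above 0.0155 m and z of key in the frame of lock_axis above 0.001 m), for 0.1 s.
At the end, for the whole second after the job is handed in: The bolt is thrown at least 15.5 mm of its 17 mm; the key lies at rest and flat on either face of its bow (within 20 degrees of level) in the tray, not on edge, with its lower end and the middle of its bow inside the rim (value of joint bolt above 0.0155 m and x of key_bow in the frame of tray between -0.09 and 0.09 m and y of key_bow in the frame of tray between -0.09 and 0.09 m and x of key in the frame of tray between -0.09 and 0.09 m and y of key in the frame of tray between -0.09 and 0.09 m and z of key_bow in the frame of tray below 0.03 m and (angle between key's own y axis and vertical below 0.35 rad or angle between key's own y axis and vertical above 2.79 rad) and linear speed of key below 0.02 m/s); the robot touches nothing.
It fails at once if the weighing bottle was shifted by more than 30 mm (distance of weigh_bottle from where it was at the start of the episode above 0.03 m).
It fails at once if the dropper bottle was shifted by more than 30 mm (distance of dropper_bottle from where it was at the start of the episode above 0.03 m).
It fails at once if the flask was shifted by more than 30 mm (distance of stoppered_flask from where it was at the start of the episode above 0.03 m).
It fails at once if the timer was shifted by more than 30 mm (distance of timer from where it was at the start of the episode above 0.03 m).
It also fails if it takes over 64 s, if anything falls off the work surface, if the arm or the gripper's body presses on something with over 40 N, if the wrist force passes 120 N, or if a joint passes its speed limit or range.

## Working session

There is one attempt and no reset: what is moved stays moved. The work goes in short steps, Python scripts to look and compute and a tool call to move; the robot and the scene stay as the last step left them, time stands still between calls to the robot, and variables do not carry over. Pictures are saved under pics/ and viewed, about 8 in all and at most 12, crops included, and the job is handed in when it is done.

Besides the shell and the picture viewer there is one more tool, called after ">>>" by a JSON object that holds its "op" and its "data", one argument or row to a line. drive_tool: Moves the arm, as the interface text tells. Its arguments: {"type":"object","properties":{"plan":{"type":"string"},"fingers":{"type":"number"},"squeeze":{"type":"number"}},"required":["plan"]}

```bash
mkdir -p pics; ls
cat > h.py <<'E'
import numpy as np, cv2
from plant import r
def cam(c):
    f=240/np.tan(np.radians(c["fovy"])/2)
    R=cv2.Rodrigues(np.array(c["rvec"],float))[0]; t=np.array(c["tvec"],float).ravel()
    K=np.array([[f,0,c["cx"]],[0,f,c["cy"]],[0,0,1]]); return K,R,t
def back(c,u,v,z):
    K,R,t=cam(c); d=R.T@np.linalg.inv(K)@[u,v,1]; o=-R.T@t
    return o+d*(z-o[2])/d[2]
def proj(c,p):
    K,R,t=cam(c); q=K@(R@np.array(p,float)+t); return q[:2]/q[2]
def save(c,n,box=None,s=1):
    im=c["frame"][:,:,::-1].copy()
    if box: x0,y0,x1,y1=box; im=cv2.resize(im[y0:y1,x0:x1],None,fx=s,fy=s,interpolation=cv2.INTER_CUBIC)
    cv2.imwrite("pics/"+n+".png",im)
E
python3 - <<'E'
from h import *
import pickle
S={n:r.capture(n) for n in("top","side")}
pickle.dump(S,open("s0.pkl","wb"))
save(S["top"],"top0");save(S["side"],"side0")
for n in S: print(n,{k:v for k,v in S[n].items() if k!="frame"}, -cam(S[n])[1].T@cam(S[n])[2])
print(r.get_state(), r.tcp_to_tips)
E
```

```text
pics
top {'fovy': 55.730906763522825, 'cx': 313.86122527894497, 'cy': 241.16858398785752, 'rvec': array([ 1.9863877 , -2.24038177,  0.22621126]), 'tvec': array([-0.09285675,  0.58885968,  1.03561038])} [ 0.35158084 -0.14046552  1.13336989]
side {'fovy': 48.25354925768466, 'cx': 329.0496890470916, 'cy': 237.33979867541802, 'rvec': array([ 2.20423953, -0.24744965,  0.13687228]), 'tvec': array([-0.57818009,  0.07360702,  1.15678214])} [ 0.35665408 -0.98734292  0.75881944]
{'time_s': 0.1, 'joints': array([ 8.08511346e+01,  2.05873636e+01,  6.40352458e-01, -1.84851309e-02,
       -7.01338666e+01, -1.65064112e+01]), 'qd': array([ 0.06741526, -0.00178942,  0.0310242 , -0.02946246, -0.01796559,
        0.03731186]), 'joint_torque': array([-1.36272938e-03, -5.84163630e+01,  2.93754226e+01,  7.01557472e+00,
        1.02130932e-02, -5.08671292e-05]), 'tcp_pos': array([0.29207129, 0.60803739, 0.20072376]), 'eef_rot': array([ 1.79917518e+02, -6.31937492e-03, -2.56615660e+01]), 'contact_force': array([-0.65978564,  0.80736586,  0.13340581]), 'moment': array([ 0.01287008, -0.01791026,  0.00576165]), 'gripper_width': 0.08769445772606461} 0.008
```

View pics/top0.png

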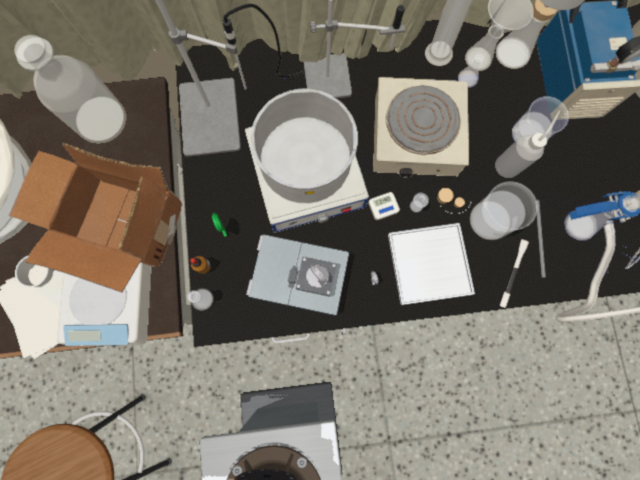

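View pics/side0.png

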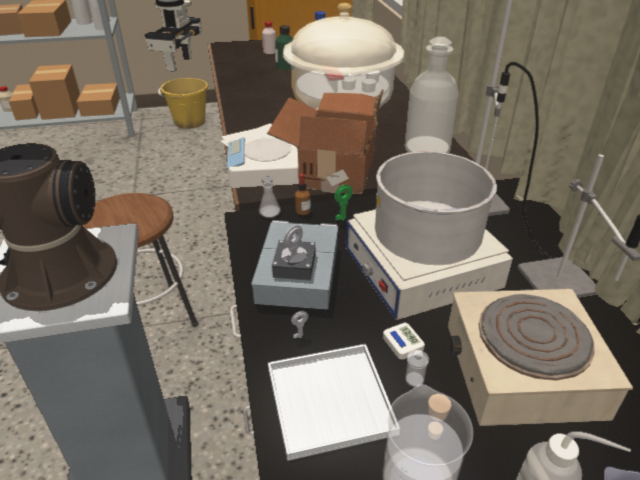

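Candidates: the key upright in the lock (top ≈(318,272), side ≈(293,240), steel grey), a small grey key standing on the bench (top (375,277), side (299,325)), and a green key (top (218,224), side (343,200)). The one in the lock fits: not green, and the larger grey one. An enlarged crop should confirm it.

Run:
```python
from h import *
import pickle
S=pickle.load(open("s0.pkl","rb"))
a=S["top"]["frame"][225:325,240:390,::-1]; b=S["side"]["frame"][215:345,250:345,::-1]
a=cv2.resize(a,None,fx=5,fy=5,interpolation=cv2.INTER_CUBIC)[:, :]
cv2.imwrite("pics/c1.png",a)
b=cv2.resize(b,(95*4+0,130*4),interpolation=cv2.INTER_CUBIC)
cv2.imwrite("pics/c2.png",b)
print(proj(S["top"],[0.292,0.608,0.2]),proj(S["top"],[0,0,0]),proj(S["side"],[0,0,0]))
```

```text
[-61.02019177 413.14700988] [273.15899635 499.28553534] [ 61.2200355 271.4366882]
```

View pics/c1.png

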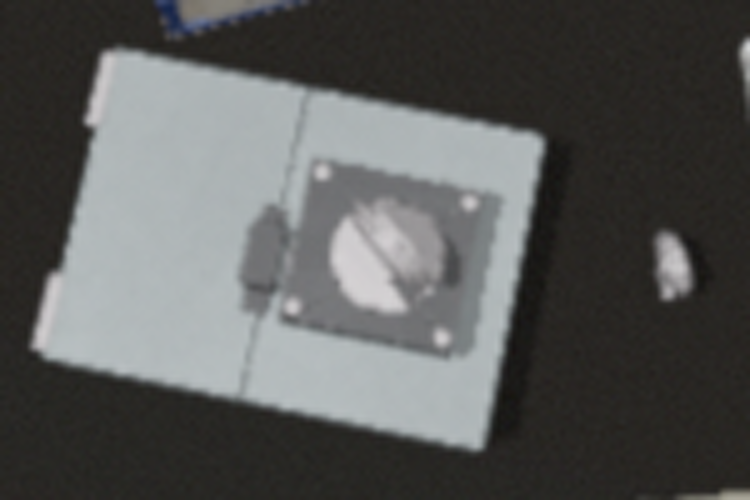

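View pics/c2.png

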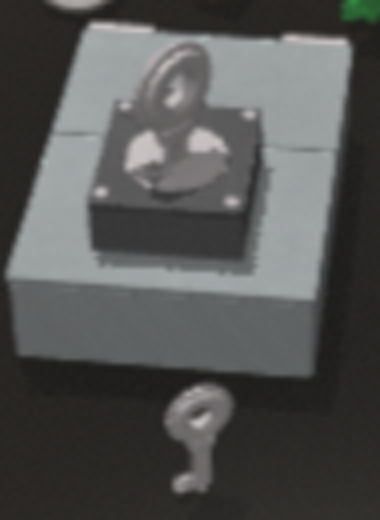

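Run:
```python
from h import *
import pickle
S=pickle.load(open("s0.pkl","rb"));T=S["top"];D=S["side"]
q=lambda x,y:(240+(x-2)/5,225+(y-2)/5)
w=lambda x,y,z:(250+(x-1.5)/4,215+(y-1.5)/4)
C=[back(T,*q(*p),.06) for p in[(115,48),(545,135),(485,450),(38,352)]]
for a in C:print(a.round(4))
print([np.linalg.norm(C[i]-C[i-3]).round(4) for i in range(4)],np.mean(C,0))
d=C[0]-C[1]+C[3]-C[2];print("yaw+y dir",np.degrees(np.arctan2(-d[0],d[1])))
c=[back(T,*q(*p),.092) for p in[(323,172),(470,203),(441,337),(292,305)]]
print("lock axis top",np.mean(c,0));d=c[0]-c[1]+c[3]-c[2];print("yaw",np.degrees(np.arctan2(-d[0],d[1])))
c=[back(D,*w(*p,0),.092) for p in[(126,104),(249,116),(232,202),(101,192)]]
print("lock axis side",np.mean(c,0))
# bow
for p in[(358,200),(428,290)]:print("bow",back(T,*q(*p),.136))
# tray & bystanders
for p in[(389,231),(462,224),(473,296),(400,304)]:print("tray",back(T,*p,.018))
for n,p,z in[("weigh",(419,202),.07),("timer",(384,206),.02),("flask",(201,300),.05),("drop",(200,265),.1),("small",(375,278),.05),("green",(218,224),.05)]:print(n,back(T,*p,z).round(3))
```

```text
[ 0.6056 -0.0414  0.06  ]
[ 0.5381 -0.2425  0.06  ]
[ 0.3932 -0.1945  0.06  ]
[0.4637 0.0088 0.06  ]
[np.float64(0.2121), np.float64(0.1526), np.float64(0.2152), np.float64(0.1505)] [ 0.50018092 -0.11741025  0.06      ]
yaw+y dir -18.838255896106695
lock axis top [ 0.48639346 -0.1570917   0.092     ]
yaw -18.964904404554375
lock axis side [ 0.48395154 -0.15821679  0.092     ]
bow [ 0.50580894 -0.1489302   0.136     ]
bow [ 0.46233617 -0.17480542  0.136     ]
tray [ 0.58548937 -0.35465239  0.018     ]
tray [ 0.58126742 -0.54035644  0.018     ]
tray [ 0.39957819 -0.5334651   0.018     ]
tray [ 0.4017187  -0.35336262  0.018     ]
weigh [ 0.637 -0.428  0.07 ]
timer [ 0.651 -0.352  0.02 ]
flask [0.466 0.12  0.05 ]
drop [0.541 0.105 0.1  ]
small [ 0.469 -0.298  0.05 ]
green [0.647 0.066 0.05 ]
```

>>> {"op": "drive_tool", "data": {
  "plan": "5 9.7 -4 -0.15; 10 19.4 -4 -0.3; 15 29 -4 -0.45; 15 29 -4 -0.6; 15 29 -4 -0.7",
  "fingers": -1
}}

```text
time_s: 0.72
tcp_pos: [0.3011, 0.2984, 0.2404]
eef_rot: [180.0, 0.0, 14.7]
contact_force: [1.0, 0.1, 0.5]
gripper_width: 0.0878
```

```bash
cat >> h.py <<'E'
def goto(x,y,z,yaw):
    s=r.get_state(); a=np.radians(s["eef_rot"][2]); d=np.array([x,y,z])-s["tcp_pos"]
    print("t",round(s["time_s"],2),"pos",s["tcp_pos"].round(4),"rot",s["eef_rot"].round(1),"F",s["contact_force"].round(1),"M",s["moment"].round(2),"w",round(s["gripper_width"],4),"j",s["joints"].round(0))
    print("shift cm",(100*np.array([d[0]*np.cos(a)+d[1]*np.sin(a),d[0]*np.sin(a)-d[1]*np.cos(a),-d[2]])).round(2),"turn",round(a-np.radians(yaw),3))
E
python3 -c "
from h import *
goto(.485,-.158,.24,31)"
```

```text
t 0.72 pos [0.3011 0.2984 0.2404] rot [180.    0.   14.7] F [1.  0.1 0.5] M [-0.05 -0.12  0.02] w 0.0878 j [ 72.  -6. -25.   0. -71.  33.]
shift cm [6.210e+00 4.881e+01 4.000e-02] turn -0.284
```

>>> {"op": "drive_tool", "data": {
  "plan": "0.8 6 0 -0.05; 1.6 12 0 -0.1; 2.4 18 0 -0.15; 3.2 24 0 -0.2; 4 30.5 0 -0.25; 4.7 37 0 -0.28; 5.5 43 0 -0.28; 6.2 48.8 0 -0.28"
}}

```text
time_s: 1.72
tcp_pos: [0.4834, -0.1588, 0.2405]
eef_rot: [-180.0, -0.0, 30.5]
contact_force: [1.1, 1.4, -0.1]
gripper_width: 0.0878
```

```bash
python3 -c "
from h import *
goto(.485,-.158,.125,31)
c=r.capture('wrist'); save(c,'w1'); import pickle; pickle.dump(c,open('w1.pkl','wb'))
print(proj(c,[.485,-.158,.092]),proj(c,[.485,-.158,.161]),-cam(c)[1].T@cam(c)[2]); goto(.485,-.158,.125,31)"
```

```text
t 1.73 pos [ 0.4834 -0.1588  0.2405] rot [-180.    -0.    30.5] F [ 1.1  1.4 -0.1] M [ 0.09 -0.22  0.01] w 0.0878 j [  4.   3. -16.  -0. -70. 117.]
shift cm [1.700e-01 1.000e-02 1.155e+01] turn -0.009
[320.77164208 213.70649973] [320.68720328 234.31144753] [ 0.55110642 -0.11946512  0.42361204]
t 1.77 pos [ 0.4849 -0.1642  0.2396] rot [1.799e+02 1.000e-01 3.030e+01] F [ 6.3 -3.7  3.6] M [-0.82 -1.02 -0.  ] w 0.0876 j [  3.   4. -16.   0. -70. 117.]
shift cm [ 0.32 -0.54 11.46] turn -0.012
```

View pics/w1.png

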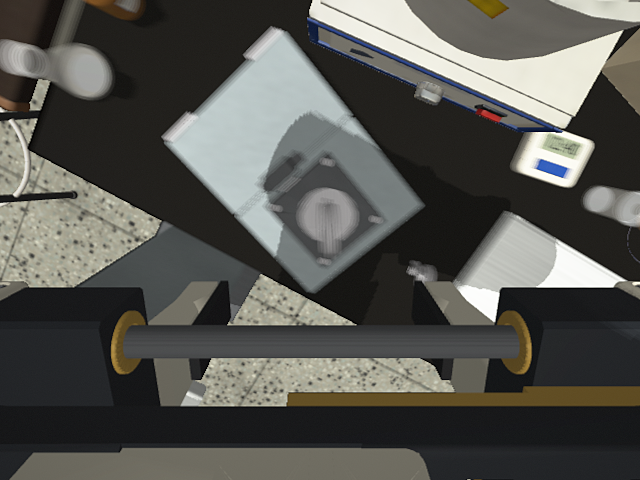

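The wrist view (blurred by residual motion) shows the lock face at (327,214) with the key end-on. I'll retake it at rest.

>>> {"op": "drive_tool", "data": {
  "plan": "0 0 0 0; 0 0 0 0; 0 0 0 0"
}}

```text
time_s: 2.15
tcp_pos: [0.483, -0.1554, 0.2408]
eef_rot: [180.0, -0.0, 30.6]
contact_force: [0.5, 0.3, 0.1]
gripper_width: 0.0876
```

```bash
python3 -c "
from h import *
c=r.capture('wrist'); save(c,'w2',(230,120,430,280),4); import pickle; pickle.dump(c,open('w2.pkl','wb'))
print(proj(c,[.485,-.158,.092]),proj(c,[.485,-.158,.161])); goto(.485,-.158,.125,31)"
```

```text
[324.03180236 215.06444696] [324.74973215 235.91701901]
t 2.2 pos [ 0.4832 -0.1554  0.2409] rot [180.   -0.   30.6] F [-0.1  0.2 -0.8] M [-0.1   0.01 -0.03] w 0.0878 j [  4.   3. -16.  -0. -70. 116.]
shift cm [ 0.02  0.32 11.59] turn -0.007
```

View pics/w2.png

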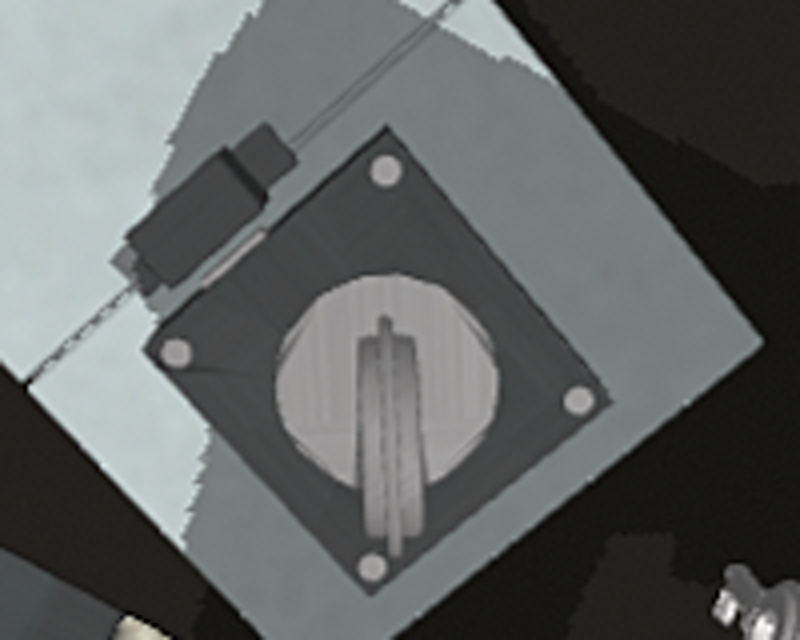

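```bash
python3 -c "
from h import *
import pickle; c=pickle.load(open('w2.pkl','rb'))
q=lambda x,y:(230+(x-1.5)/4,120+(y-1.5)/4)
x=back(c,*q(387,384),.092);print('face',x)
for p in [(386,170),(579,400),(372,567),(176,352)]:print(back(c,*q(*p),.092))
from scipy.optimize import least_squares
# key rim silhouette ends top (385,318) far/low? ; bow disc circle r=25 at z .136; fit x,y,yaw by drawing rim extremes
def ends(p):
    t=np.linspace(0,2*np.pi,181); d=np.array([np.cos(p[2]),np.sin(p[2]),0])
    P=np.array([p[0],p[1],.136])+.025*(np.cos(t)[:,None]*d+np.sin(t)[:,None]*np.array([0,0,1]))
    U=np.array([proj(c,k) for k in P]); return U[U[:,1].argmin()],U[U[:,1].argmax()]
f=lambda p:np.r_[ends(p)[0]-q(385,318),ends(p)[1]-q(397,555)]
s=least_squares(f,[.485,-.157,.55],diff_step=1e-3);print(s.x,np.degrees(s.x[2]),s.fun)
print(proj(c,list(s.x[:2])+[.092]))
goto(*s.x[:2],.125,np.degrees(s.x[2]))
"
```

```text
face [ 0.48565647 -0.16017013  0.092     ]
[ 0.52793362 -0.13465921  0.092     ]
[ 0.50536137 -0.20107982  0.092     ]
[ 0.44449115 -0.18049345  0.092     ]
[ 0.46717053 -0.1138741   0.092     ]
[ 0.48509541 -0.16073827  0.58709852] 33.63826746125228 [-0.04124891 -0.7821777   0.04138294  0.82682154]
[326.58790539 216.42610249]
t 2.2 pos [ 0.4832 -0.1554  0.2409] rot [180.   -0.   30.6] F [-0.1  0.2 -0.8] M [-0.1   0.01 -0.03] w 0.0878 j [  4.   3. -16.  -0. -70. 116.]
shift cm [-0.11  0.56 11.59] turn -0.053
```

>>> {"op": "drive_tool", "data": {
  "plan": "-0.1 0.56 0 -0.05; -0.1 0.56 4 -0.05; -0.1 0.56 8 -0.05; -0.1 0.56 11.6 -0.05; -0.1 0.56 11.6 -0.05"
}}

```text
time_s: 2.82
tcp_pos: [0.4833, -0.1609, 0.1228]
eef_rot: [-179.8, 0.2, 33.4]
contact_force: [0.1, -0.3, 0.9]
gripper_width: 0.0874
```

>>> {"op": "drive_tool", "data": {
  "plan": "0 0 0 0; 0 0 0 0; 0 0 0 0; 0 0 0 0; 0 0 0 0",
  "fingers": 1,
  "squeeze": 15
}}

```text
time_s: 3.45
tcp_pos: [0.4852, -0.1619, 0.1247]
eef_rot: [180.0, -0.0, 33.3]
contact_force: [0.1, -0.1, 0.8]
gripper_width: 0.0428
```

```bash
python3 -c "
from h import *
goto(.4854,-.1605,.125,33.6)"
```

```text
t 3.45 pos [ 0.4852 -0.1619  0.1247] rot [180.   -0.   33.3] F [ 0.1 -0.1  0.8] M [-0.06  0.   -0.02] w 0.0428 j [  4.   9. -26.   0. -55. 120.]
shift cm [ 0.1  -0.11 -0.03] turn -0.004
```

Fingers are still closing; I'll nudge 1 mm to centre and wait.

>>> {"op": "drive_tool", "data": {
  "plan": "0 -0.1 0 0; 0 -0.1 0 0; 0 -0.1 0 0; 0 -0.1 0 0; 0 -0.1 0 0; 0 -0.1 0 0"
}}

```text
time_s: 4.2
tcp_pos: [0.4846, -0.161, 0.1245]
eef_rot: [-180.0, 0.0, 33.4]
contact_force: [0.9, -0.3, -0.6]
gripper_width: 0.0115
```

```bash
python3 -c "
from h import *
goto(.4854,-.1605,.125,33.6)"
```

```text
t 4.2 pos [ 0.4846 -0.161   0.1245] rot [-180.     0.    33.4] F [ 0.9 -0.3 -0.6] M [-0.11 -0.1   0.04] w 0.0115 j [  4.   9. -26.  -0. -55. 120.]
shift cm [ 0.1   0.   -0.05] turn -0.004
```

>>> {"op": "drive_tool", "data": {
  "plan": "0 0 0 0; 0 0 0 0.15; 0 0 0 0.3; 0 0 0 0.45; 0 0 0 0.6; 0 0 0 0.75; 0 0 0 0.9; 0 0 0 0.9",
  "squeeze": 45
}}

```text
time_s: 5.2
tcp_pos: [0.4846, -0.1608, 0.1245]
eef_rot: [-180.0, 0.0, -18.2]
contact_force: [-0.6, 1.8, -1.0]
gripper_width: 0.0114
```

```bash
python3 -c "
from h import *
goto(.4854,-.1605,.125,-47.4)"
```

```text
t 5.2 pos [ 0.4846 -0.1608  0.1245] rot [-180.     0.   -18.2] F [-0.6  1.8 -1. ] M [ 0.65  0.02 -0.02] w 0.0114 j [  4.   9. -26.  -0. -55.  68.]
shift cm [ 0.07 -0.05 -0.05] turn 0.51
```

>>> {"op": "drive_tool", "data": {
  "plan": "0 0 0 0.1; 0 0 0 0.2; 0 0 0 0.3; 0 0 0 0.38; 0 0 0 0.38"
}}

```text
time_s: 5.82
tcp_pos: [0.4847, -0.1608, 0.1245]
eef_rot: [-180.0, 0.0, -39.8]
contact_force: [0.8, 2.2, 0.5]
gripper_width: 0.0115
```

```bash
python3 -c "
from h import *
goto(.4854,-.1605,.125,-47.4)"
```

```text
t 5.83 pos [ 0.4847 -0.1608  0.1245] rot [-180.     0.   -39.8] F [0.8 2.2 0.5] M [ 0.86 -0.02  0.02] w 0.0115 j [  4.   9. -26.  -0. -55.  47.]
shift cm [ 0.03 -0.07 -0.05] turn 0.133
```

>>> {"op": "drive_tool", "data": {
  "plan": "0 0 0 0.06; 0 0 0 0.12; 0 0 0 0.12"
}}

```text
time_s: 6.2
tcp_pos: [0.4847, -0.1609, 0.1245]
eef_rot: [-180.0, 0.0, -46.6]
contact_force: [0.4, 2.0, -0.5]
gripper_width: 0.0115
```

```bash
python3 -c "
from h import *
goto(.4854,-.1605,.125,-47.4)"
```

```text
t 6.2 pos [ 0.4847 -0.1609  0.1245] rot [-180.     0.   -46.6] F [ 0.4  2.  -0.5] M [ 1.01 -0.11  0.07] w 0.0115 j [  4.   9. -26.  -0. -55.  40.]
shift cm [ 0.02 -0.08 -0.05] turn 0.013
```

>>> {"op": "drive_tool", "data": {
  "plan": "0 0 0 0.04; 0 0 0 0.04"
}}

```text
time_s: 6.45
tcp_pos: [0.4846, -0.1609, 0.1246]
eef_rot: [-180.0, 0.0, -49.0]
contact_force: [0.2, 2.7, 0.4]
gripper_width: 0.0112
```

```bash
python3 -c "
from h import *
goto(.4854,-.1605,.125,-47.4)"
```

```text
t 6.45 pos [ 0.4846 -0.1609  0.1246] rot [-180.    0.  -49.] F [0.2 2.7 0.4] M [ 1.05 -0.11  0.09] w 0.0112 j [  4.   9. -26.  -0. -55.  37.]
shift cm [ 0.02 -0.08 -0.04] turn -0.027
```

>>> {"op": "drive_tool", "data": {
  "plan": "0 0 0 0.04; 0 0 0 0.04"
}}

```text
time_s: 6.7
tcp_pos: [0.4846, -0.161, 0.1246]
eef_rot: [-180.0, 0.0, -51.3]
contact_force: [-0.1, 2.0, -0.1]
gripper_width: 0.0115
```

```bash
python3 -c "
from h import *
goto(.4854,-.1605,.125,-47.4)"
```

```text
t 6.7 pos [ 0.4846 -0.161   0.1246] rot [-180.     0.   -51.3] F [-0.1  2.  -0.1] M [ 1.14 -0.07  0.02] w 0.0115 j [  4.   9. -26.  -0. -55.  35.]
shift cm [ 0.01 -0.09 -0.04] turn -0.068
```

>>> {"op": "drive_tool", "data": {
  "plan": "0 0 0 0.04; 0 0 0 0.08; 0 0 0 0.08"
}}

```text
time_s: 7.08
tcp_pos: [0.4844, -0.1609, 0.1245]
eef_rot: [180.0, 0.0, -55.9]
contact_force: [0.4, 4.5, 0.7]
gripper_width: 0.0111
```

```bash
python3 -c "
from h import *
goto(.4854,-.1605,.125,-47.4)
c=r.capture('wrist');p=proj(c,[.4854,-.1605,.092]);print(p)
a=c['frame'][:,:,::-1]; d=r.capture('top')['frame'][225:325,240:390,::-1]
x,y=int(p[0]),int(p[1]); x0=max(0,min(480,x-80));y0=max(0,min(360,y-70))
cv2.imwrite('pics/w3.png',np.vstack([cv2.resize(a[y0:y0+120,x0:x0+160],(560,420)),cv2.resize(d[30:85,40:120],(262,180))[:, :262] if 0 else np.hstack([cv2.resize(d[30:85,40:120],(262,180)),np.zeros((180,298,3),np.uint8)])]))
goto(.4854,-.1605,.125,-47.4)"
```

```text
t 7.08 pos [ 0.4844 -0.1609  0.1245] rot [180.    0.  -55.9] F [0.4 4.5 0.7] M [1.45 0.26 0.13] w 0.0111 j [  4.   9. -26.  -0. -55.  30.]
shift cm [ 0.02 -0.1  -0.05] turn -0.148
[319.05932296 257.89091823]
t 7.17 pos [ 0.4845 -0.1609  0.1245] rot [180.    0.  -55.9] F [-0.3  3.5  1.1] M [1.48 0.3  0.17] w 0.0106 j [  4.   9. -26.  -0. -55.  30.]
shift cm [ 0.02 -0.1  -0.05] turn -0.148
```

View pics/w3.png

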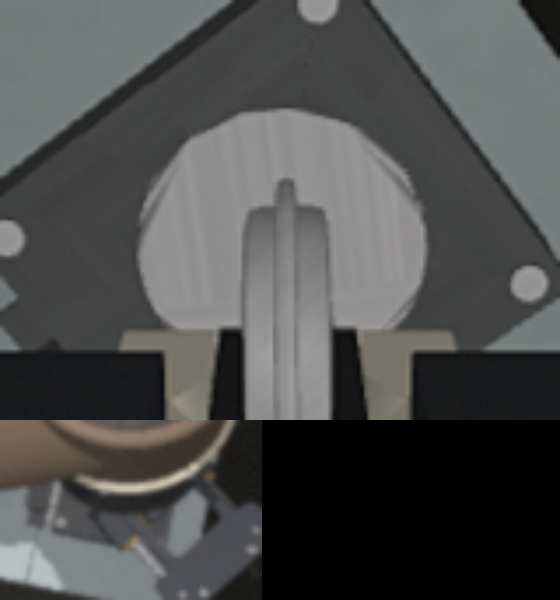

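The key (end-on at (287,300) in the crop) is held between the pads and the face has turned with it. The bolt end is out of view, and the force is only now rising, so I'll continue to the stop.

>>> {"op": "drive_tool", "data": {
  "plan": "0 0 0 0.04; 0 0 0 0.08; 0 0 0 0.08"
}}

```text
time_s: 7.55
tcp_pos: [0.4847, -0.1607, 0.1245]
eef_rot: [-180.0, 0.0, -60.5]
contact_force: [-0.4, 4.7, 0.3]
gripper_width: 0.011
```

```bash
python3 -c "
from h import *
goto(.4854,-.1605,.125,-47.4)"
```

```text
t 7.55 pos [ 0.4847 -0.1607  0.1245] rot [-180.     0.   -60.5] F [-0.4  4.7  0.3] M [2.02 0.2  0.37] w 0.011 j [  4.   9. -26.  -0. -55.  26.]
shift cm [ 0.02 -0.07 -0.05] turn -0.229
```

>>> {"op": "drive_tool", "data": {
  "plan": "0 0 0 0.04; 0 0 0 0.08; 0 0 0 0.08"
}}

```text
time_s: 7.92
tcp_pos: [0.4849, -0.1605, 0.1245]
eef_rot: [-180.0, 0.0, -65.1]
contact_force: [1.5, 5.9, 0.4]
gripper_width: 0.0112
```

```bash
python3 -c "
from h import *
goto(.4854,-.1605,.125,-47.4)"
```

```text
t 7.92 pos [ 0.4849 -0.1605  0.1245] rot [-180.     0.   -65.1] F [1.5 5.9 0.4] M [ 2.02 -0.07  0.43] w 0.0112 j [  4.   9. -26.  -0. -55.  21.]
shift cm [ 0.02 -0.05 -0.05] turn -0.309
```

Stop felt at 0.43 N m, so the bolt should be thrown. Now I turn back and start a light pull just before the slot's range.

>>> {"op": "drive_tool", "data": {
  "plan": "0 0 0 -0.15; 0 0 0 -0.3; 0 0 0 -0.45; 0 0 0 -0.5; 0 0 0 -0.5"
}}

```text
time_s: 8.55
tcp_pos: [0.4847, -0.1612, 0.1245]
eef_rot: [180.0, -0.0, -36.5]
contact_force: [0.7, 0.9, -0.5]
gripper_width: 0.0116
```

```bash
python3 -c "
from h import *
goto(.4854,-.1605,.125,-36)"
```

```text
t 8.55 pos [ 0.4847 -0.1612  0.1245] rot [180.   -0.  -36.5] F [ 0.7  0.9 -0.5] M [ 0.54 -0.25 -0.01] w 0.0116 j [  4.   9. -26.   0. -55.  50.]
shift cm [ 0.01 -0.1  -0.05] turn -0.009
```

>>> {"op": "drive_tool", "data": {
  "plan": "0 0 -0.1 0; 0 0 -0.2 0; 0 0 -0.2 0"
}}

```text
time_s: 8.93
tcp_pos: [0.4846, -0.1611, 0.1266]
eef_rot: [180.0, -0.0, -36.6]
contact_force: [1.2, 0.2, -1.1]
gripper_width: 0.0113
```

```bash
python3 -c "
from h import *
goto(.4854,-.1605,.125,-36)"
```

```text
t 8.93 pos [ 0.4846 -0.1611  0.1266] rot [180.   -0.  -36.6] F [ 1.2  0.2 -1.1] M [ 0.33 -0.4   0.01] w 0.0113 j [  4.   9. -26.   0. -55.  50.]
shift cm [ 0.03 -0.09  0.16] turn -0.01
```

>>> {"op": "drive_tool", "data": {
  "plan": "0 0 -0.1 0; 0 0 -0.1 0"
}}

```text
time_s: 9.18
tcp_pos: [0.4843, -0.1609, 0.1273]
eef_rot: [180.0, 0.0, -36.6]
contact_force: [1.6, 0.7, -4.6]
gripper_width: 0.0115
```

```bash
python3 -c "
from h import *
goto(.4854,-.1605,.125,-36)"
```

```text
t 9.18 pos [ 0.4843 -0.1609  0.1273] rot [180.    0.  -36.6] F [ 1.6  0.7 -4.6] M [ 0.43 -0.42 -0.04] w 0.0115 j [  4.   9. -26.  -0. -55.  50.]
shift cm [ 0.06 -0.1   0.23] turn -0.01
```

>>> {"op": "drive_tool", "data": {
  "plan": "0 0 0 -0.06; 0 0 0 -0.12; 0 0 0 -0.12"
}}

```text
time_s: 9.55
tcp_pos: [0.4845, -0.161, 0.1274]
eef_rot: [180.0, 0.0, -29.7]
contact_force: [0.5, 0.1, -3.8]
gripper_width: 0.0111
```

>>> {"op": "drive_tool", "data": {
  "plan": "0 0 0 -0.06; 0 0 0 -0.12; 0 0 0 -0.12"
}}

```text
time_s: 9.93
tcp_pos: [0.4846, -0.161, 0.1276]
eef_rot: [180.0, 0.0, -22.9]
contact_force: [0.6, 0.5, -3.5]
gripper_width: 0.0113
```

>>> {"op": "drive_tool", "data": {
  "plan": "0 0 0 -0.06; 0 0 0 -0.12; 0 0 0 -0.12"
}}

```text
time_s: 10.3
tcp_pos: [0.4846, -0.1611, 0.1276]
eef_rot: [180.0, -0.0, -16.0]
contact_force: [1.5, 0.6, -3.5]
gripper_width: 0.0113
```

>>> {"op": "drive_tool", "data": {
  "plan": "0 0 -0.03 -0.05; 0 0 -0.03 -0.1; 0 0 -0.03 -0.1"
}}

```text
time_s: 10.68
tcp_pos: [0.4846, -0.161, 0.1279]
eef_rot: [180.0, -0.0, -10.3]
contact_force: [1.5, 0.3, -3.5]
gripper_width: 0.0109
```

>>> {"op": "drive_tool", "data": {
  "plan": "0 0 0 -0.05; 0 0 0 -0.1; 0 0 0 -0.1"
}}

```text
time_s: 11.05
tcp_pos: [0.4846, -0.161, 0.1279]
eef_rot: [180.0, -0.0, -4.6]
contact_force: [1.1, 0.1, -3.2]
gripper_width: 0.0114
```

>>> {"op": "drive_tool", "data": {
  "plan": "0 0 0 -0.05; 0 0 0 -0.1; 0 0 0 -0.1"
}}

```text
time_s: 11.42
tcp_pos: [0.4846, -0.161, 0.1279]
eef_rot: [180.0, -0.0, 1.1]
contact_force: [0.4, 1.2, -3.1]
gripper_width: 0.0116
```

>>> {"op": "drive_tool", "data": {
  "plan": "0 0 -0.05 0; 0 0 -0.1 0; 0 0 -0.1 0"
}}

```text
time_s: 11.8
tcp_pos: [0.4846, -0.161, 0.1289]
eef_rot: [180.0, 0.0, 1.2]
contact_force: [0.7, 0.7, -3.2]
gripper_width: 0.0112
```

>>> {"op": "drive_tool", "data": {
  "plan": "0 0 -0.1 0; 0 0 -0.2 0; 0 0 -0.3 0; 0 0 -0.3 0"
}}

```text
time_s: 12.3
tcp_pos: [0.4845, -0.161, 0.1319]
eef_rot: [180.0, 0.0, 1.3]
contact_force: [0.5, 0.9, -3.7]
gripper_width: 0.011
```

```bash
python3 -c "
from h import *
goto(.4854,-.1605,.125,-36)"
```

```text
t 12.3 pos [ 0.4845 -0.161   0.1319] rot [180.    0.    1.3] F [ 0.5  0.9 -3.7] M [ 0.36  0.02 -0.06] w 0.011 j [  4.   8. -25.   0. -56.  88.]
shift cm [ 0.09 -0.05  0.69] turn 0.65
```

```bash
python3 -c "
from h import *
c=r.capture('wrist');import pickle;pickle.dump(c,open('w4.pkl','wb'))
a=cv2.resize(c['frame'][187:307,239:399,::-1],(560,420)); b=cv2.imread('pics/w3.png')[:420]
g=cv2.cvtColor(a,6);h=cv2.cvtColor(b,6)
t=h[165:260,225:350]; m=cv2.matchTemplate(g[:, 205:370],t,cv2.TM_CCOEFF_NORMED); print(cv2.minMaxLoc(m), 'ref loc', (20,165))
cv2.imwrite('pics/w4.png',np.hstack([b[:,150:420],a[:,150:420]]))
"
```

```text
(-0.5438715815544128, 0.944298505783081, (37, 60), (20, 162)) ref loc (20, 165)
```

View pics/w4.png

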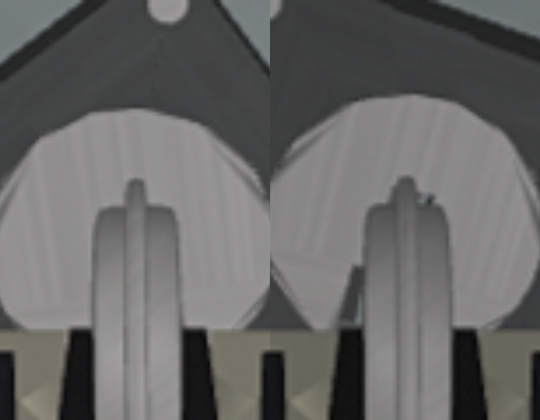

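The key has not moved in the grip (rim top at row 178, against 180 before), while the lock face receded and the slot shows beside the bow. So it is rising freely through the slot, and I lift it out.

>>> {"op": "drive_tool", "data": {
  "plan": "0 0 -0.5 0; 0 0 -1 0; 0 0 -1.5 0; 0 0 -1.5 0"
}}

```text
time_s: 12.85
tcp_pos: [0.4854, -0.1612, 0.148]
eef_rot: [180.0, -0.1, 1.3]
contact_force: [-0.5, 0.6, -0.9]
gripper_width: 0.0112
```

>>> {"op": "drive_tool", "data": {
  "plan": "0 0 -0.5 0; 0 0 -1 0; 0 0 -1.5 0; 0 0 -2 0; 0 0 -3 0; 0 0 -5 0; 0 0 -5 0"
}}

```text
time_s: 13.72
tcp_pos: [0.4858, -0.1612, 0.1986]
eef_rot: [180.0, -0.2, 1.3]
contact_force: [-0.2, 0.1, -2.1]
gripper_width: 0.0112
```

```bash
python3 -c "
from h import *
goto(.4925,-.395,.2,0)
c=r.capture('top');s=r.capture('side')
d=c['frame'][215:315,240:400,::-1];b=s['frame'][180:345,230:345,::-1]
cv2.imwrite('pics/k5.png',np.hstack([cv2.resize(d,(480,300)),cv2.resize(b,(209,300))]))
goto(.4925,-.395,.2,0)"
```

```text
t 13.72 pos [ 0.4858 -0.1612  0.1986] rot [180.   -0.2   1.3] F [-0.2  0.1 -2.1] M [-0.06  0.02  0.04] w 0.0112 j [  4.   5. -20.   0. -65.  88.]
shift cm [ 0.15 23.39 -0.14] turn 0.022
t 13.82 pos [ 0.4845 -0.1609  0.1967] rot [-180.    -0.     1.3] F [-0.6  0.1 -0.8] M [-0.04  0.05  0.03] w 0.0112 j [  4.   5. -20.  -0. -65.  88.]
shift cm [ 0.29 23.42 -0.33] turn 0.022
```

View pics/k5.png

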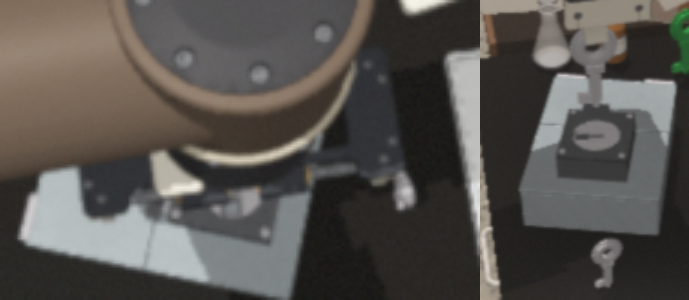

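>>> {"op": "drive_tool", "data": {
  "plan": "0.1 4 0 0; 0.2 9 0 0; 0.4 14 0 0; 0.5 19 0 0; 0.6 22 0 0; 0.6 23.4 0 0.02; 0.6 23.4 0 0.02; 0.6 23.4 0 0.02"
}}

```text
time_s: 14.82
tcp_pos: [0.4957, -0.3939, 0.1967]
eef_rot: [-180.0, 0.0, 0.2]
contact_force: [-0.4, -0.0, -1.9]
gripper_width: 0.0115
```

```bash
python3 -c "
from h import *
c=r.capture('top');d=c['frame'][225:325,240:490,::-1]
w=r.capture('wrist')['frame'][:,:,::-1]
cv2.imwrite('pics/k6.png',np.vstack([cv2.resize(d,(750,300)),np.hstack([cv2.resize(w,(400,300)),np.zeros((300,350,3),np.uint8)])]))
cv2.imwrite('pics/lock6.png',cv2.resize(c['frame'][255:300,280:345,::-1],(780,540),interpolation=cv2.INTER_CUBIC))
goto(.490,-.395,.0705,0)"
```

```text
t 14.93 pos [ 0.496  -0.3938  0.1971] rot [-180.    -0.     0.2] F [ 0.1  0.6 -1.6] M [-0.06  0.01 -0.02] w 0.0111 j [-21.  17.  -5.  -0. -68. 111.]
shift cm [-0.6   0.11 12.66] turn 0.003
```

View pics/k6.png

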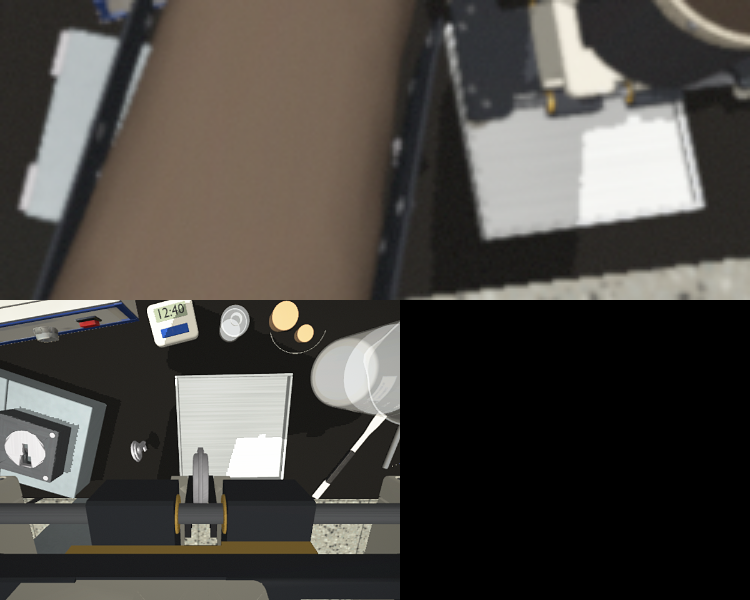

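>>> {"op": "drive_tool", "data": {
  "plan": "-0.6 0.1 4 0; -0.6 0.1 8 0; -0.6 0.1 11 0; -0.6 0.1 12.2 0; -0.6 0.1 12.2 0"
}}

```text
time_s: 15.55
tcp_pos: [0.4899, -0.3955, 0.0749]
eef_rot: [-180.0, 0.0, 0.2]
contact_force: [-1.0, 0.4, -1.3]
gripper_width: 0.0113
```

>>> {"op": "drive_tool", "data": {
  "plan": "0 0 0.2 0; 0 0 0.4 0; 0 0 0.4 0"
}}

```text
time_s: 15.92
tcp_pos: [0.49, -0.3959, 0.0714]
eef_rot: [180.0, -0.0, 0.1]
contact_force: [0.3, 1.1, -1.3]
gripper_width: 0.0112
```

>>> {"op": "drive_tool", "data": {
  "plan": "0 0 0.1 0; 0 0 0.2 0; 0 0 0.2 0"
}}

```text
time_s: 16.3
tcp_pos: [0.4897, -0.3958, 0.0687]
eef_rot: [-180.0, 0.0, 0.1]
contact_force: [0.6, 0.2, -1.7]
gripper_width: 0.011
```

>>> {"op": "drive_tool", "data": {
  "plan": "0 0 0.1 0; 0 0 0.1 0"
}}

```text
time_s: 16.55
tcp_pos: [0.4902, -0.3961, 0.0685]
eef_rot: [180.0, -0.0, 0.1]
contact_force: [-0.2, 0.2, 4.1]
gripper_width: 0.0112
```

>>> {"op": "drive_tool", "data": {
  "plan": "0 0 -0.05 0; 0 0 -0.05 0; 0 0 -0.05 0; 0 0.8 -0.05 0; 0 1.5 -0.05 0; 0 2.2 -0.05 0; 0 2.2 -0.05 0",
  "fingers": 0.4,
  "squeeze": 15
}}

```text
time_s: 17.42
tcp_pos: [0.4897, -0.4186, 0.0682]
eef_rot: [180.0, 0.0, 0.1]
contact_force: [-0.1, -0.3, 0.1]
gripper_width: 0.0263
```

>>> {"op": "drive_tool", "data": {
  "plan": "0 1 0 0; 0 1 0 0; 0 1 0 0; 0 1 0 0; 0 1 0 0; 0 1 0 0",
  "fingers": -1
}}

```text
time_s: 18.18
tcp_pos: [0.4899, -0.4277, 0.0684]
eef_rot: [180.0, -0.0, 0.1]
contact_force: [-0.6, 0.8, -0.3]
gripper_width: 0.0808
```

```bash
python3 -c "
from h import *
goto(.490,-.395,.0705,0)
w=r.capture('wrist')['frame'][:,:,::-1];s=r.capture('side')['frame'][300:470,240:420,::-1]
cv2.imwrite('pics/k7.png',np.hstack([cv2.resize(w[150:480,180:460],(340,400)),cv2.resize(s,(424,400))]))
"
```

```text
t 18.18 pos [ 0.4899 -0.4277  0.0684] rot [ 1.8e+02 -0.0e+00  1.0e-01] F [-0.6  0.8 -0.3] M [-0.07 -0.02  0.01] w 0.0808 j [-24.  24. -12.   0. -54. 114.]
shift cm [ 0.02 -3.27 -0.21] turn 0.002
```

View pics/k7.png

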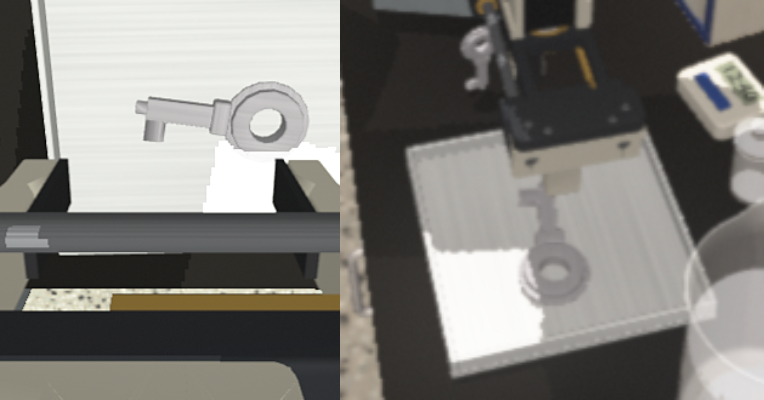

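The key lies flat, bow face up, inside the tray (wrist crop: bow (267,122), tip (140,105); side crop: bow (553,270)). I'll retreat so the bolt can be checked.

>>> {"op": "drive_tool", "data": {
  "plan": "0 0 -5 0; 0 0 -10 0; 0 0 -15 0; -5 4 -15 0; -10 8 -15 0; -15 12 -15 0; -16 13 -15 0; -16 13 -15 0"
}}

```text
time_s: 19.27
tcp_pos: [0.3291, -0.5589, 0.2182]
eef_rot: [-180.0, 0.0, -0.0]
contact_force: [-0.0, 0.1, -0.0]
gripper_width: 0.0878
```

```bash
python3 -c "
from h import *
goto(.490,-.395,.0705,0)
c=r.capture('top');s=r.capture('side')
a=cv2.resize(c['frame'][250:305,280:350,::-1],(560,440),interpolation=cv2.INTER_CUBIC)
d=cv2.resize(c['frame'][180:310,360:480,::-1],(240,260)); 
e=cv2.resize(s['frame'][310:440,240:360,::-1],(240,180))
cv2.imwrite('pics/k8.png',np.hstack([a,np.vstack([d,e])]))
print('bow',back(s,330.4,414.7,.01),'foot',back(s,240+(525-340)/2.356,300+195/2.353,.006))
"
```

```text
t 19.27 pos [ 0.3291 -0.5589  0.2182] rot [-180.    0.   -0.] F [-0.   0.1 -0. ] M [-0.05 -0.   -0.04] w 0.0878 j [-42.  18.  -1.  -0. -71. 132.]
shift cm [ 16.09 -16.39  14.77] turn -0.0
bow [ 0.48358363 -0.48262161  0.01      ] foot [ 0.47878901 -0.41389107  0.006     ]
```

View pics/k8.png

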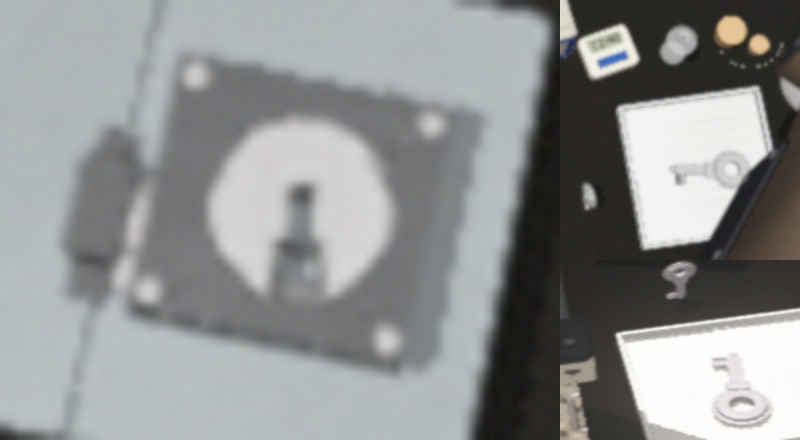

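The bolt bridges the gap into the keeper: a bright strip at (137,230) that was absent at the start. The key lies flat in the tray, and the timer and weighing bottle have not moved.

```bash
python3 -c "
from h import *
print(r.close_job())"
```

```text
the job is handed in; nothing more can be done
None
```

I locked the box, drew the key out and left it lying flat in the tray. I handed the job in at about 19 s of the 64 s allowed; no verdict is reported.

**What I did**
- **Throwing the bolt:** I gripped the bow and turned the key clockwise until it met the stop, at about 0.43 N m.
- **Drawing the key:** I turned it back under a 3–5 N pull and found it lifted freely at ANGLE about 0.35 rad, so I drew it out there.
- **Laying it down:** I stood it in the tray, opened the jaws and tipped it over onto its bow face, then backed the arm away.

**Last checks**
- **Bolt:** the final top view shows it bridging the 5 mm gap into the keeper. I could not measure the full 17 mm, so full throw rests on the stop I felt.
- **Key:** it lies flat inside the rim, with the bow near (0.484, -0.483) and the lower end near (0.479, -0.414). These two points are only about 69 mm apart instead of 76 mm, because I read them by eye from the side view. The tray is centred near (0.492, -0.446).
- **Bystanders:** the timer and weighing bottle look unmoved in the final view. I did not look at the flask and dropper bottle again at the end, but the arm felt no contact when it passed near them.
- **Robot:** it is clear of everything, with contact force near zero.

The pull never dropped sharply when the bit found its slot. I only knew it was free from the lift passing 5 mm and a picture showing the key had not slipped in the grip.

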